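# Clear the embossing press bed and press the plunger home

## Robot

A 7-joint arm with a two-finger parallel gripper is mounted at the origin on the work surface. World frame = base frame: x ahead of the robot, y to its left, z up, the work surface at z = 0. Lengths are in m, angles in rad, forces in N, time in s.
With the tool pointing down it reaches from about 0.425 to 0.925 m from the base axis. Payload 6.8 kg.
Tool frame: the origin (TCP) lies midway between the tips of the shut fingers; the grasp point (between the pads) lies 19 mm behind it; z points along the fingers, y is the line along which they close (so a half turn about z gives the same grasp; the last joint's range is limited). The gripper opens to 88 mm and grips with 3 to 60 N. Pads are 20 mm wide; open, the fingers measure 115 mm over their backs; the gripper's body (75 mm by 178 mm) begins 61 mm behind the grasp point.
Start: joints at [-1.457, 0.477, 0.022, 1.555, -0.011, 1.109, -0.083], TCP at [0.148, 0.658, 0.223] pointing down, gripper open.
Joint ranges: [-2.96, 2.96], [-0.34, 2.1], [-1.41, 1.46], [0.24, 2.44], [-1.37, 4.51], [0.17, 1.92], [-2.96, 2.96]. Speed limits (rad/s): [2.39, 2.39, 3.14, 3.14, 3.14, 3.14, 3.14].

## Interface

Orientations are given as a rotation vector (axis times angle).
In Python, from cell import * gives the robot as it stands. The module is installed in compiled form; this text tells all that it offers.
- The arm moves only by the tool drive_tool, never from a script. Its argument "increments" is text: rows parted by semicolons, each of 5 numbers parted by spaces: the shift along the tool's x, y, z each as a share of 50 mm, from -1 to 1, then the turn about the tool's z as a share of 8 degrees, from -1 to 1, then the opening, from 0 (shut) to 1 (fully open). In form: dx dy dz turn fingers; .... A call has 1 to 10 rows; each row shifts and turns the commanded pose from where the row before left it, along the tool's axes as they then stand; what a row does not reach is not made up. A row lasts 1/10 s, in which the tool goes at most 50 mm and 8.59 degrees, less where a joint would pass 70% of its speed; a pose out of reach is approached as far as the arm can. A call with a number of a shift or a turn outside -1 to 1 is refused whole. A call with a gripper value outside its range is refused whole. The fingers move at their own pace and stop on an object; the grip force is fixed at half the most. Time passes only in rows, so rows that do not move let the fingers close. It gives the time, the measured TCP pose, the force, the opening and the grip force at its end, in the units of the state.
- observe(): the state, without advancing time (a new reading comes with each control period).
- camera(name): name is "scene" or "top" or "wrist"; returns a dict with "frame" (400x640x3 uint8, red, green, blue), "vertical_fov" (degrees; the focal length in pixels is half the picture's height over the tangent of half this angle, whatever the lens; pixels are square), "cx", "cy" (the principal point, pixels), "R" (3x3) and "t" (3): a world point X has camera coordinates R X + t. Camera axes: x right, y down, z forward; pixel columns grow to the right and rows downward; lengths in m; the calibration is good to about 2 mm. A picture is of the moment at which its call begins. There is no depth.
- finish_job(): hands the job in; it is judged then, once.
Trained networks look in a picture, given as the dict that the camera call returned (one of the last four; its "shot" number tells which), for a name from the list of things; names that differ only in an ending like _2 or _b are one class to them, and where a whole thing is asked for, a point or a joint stands for the part that bears it (a point fixed in the world has none). Each returns a list of dicts, best first, with "score" (0 to 1); they miss things now and then, are a little off and sometimes report something else, mostly with a low value. They report only what shows in the picture. A call takes as long as a camera call. They do not tell look-alikes from the thing itself.
- search_frame(picture, name): "xyz" ([x, y, z] in m, in the coordinates of the camera as it stood for that picture, good to about 4 mm: the middle of the surface that is visible of it).
- masks_of(picture, name): "pixels" (400x640 bool, what is visible of it).
The state is a dict: "t": time; "joint_positions": joint angles; "dq": joint speeds; "effort": joint torques, N m; "position": TCP position; "orientation": TCP orientation; "wrist_force": force on the tool from outside, world axes, zero at the start; "ft_torque": the same for the moment, N m; "finger_gap": finger opening in m; "grasp_force": force on a finger pad.
Only numpy, scipy, OpenCV 4.12 (cv2) and the standard library are available. Lean on these libraries where they do the work, as an engineer would, in place of code of your own. Each camera call takes 0.05 s, during which the arm holds its last target. There are 200 camera calls.

## Task

Pull the hand brush out from under the low shelf, and with it, not with the fingers, sweep the three clay chunks off the bed of the green press into the blue tray beside it. Once they are all in the tray, push the red plunger head of the press fully down to its stop, hold it there for a moment, then let it rise. Leave the brush lying bristles down with its head on the cork pad, and leave the other pots and bottles where they are.

Things in the scene. Friction and masses are not known exactly. Their poses are not given: they have to be found in the camera images.
- brush: hand brush, 200 long, 110 g, lying on its bristles, pushed handle first under the shelf. Origin: below the head's centre, at the bristle tips; x from handle to head, z up. Head x -40 to 40, 45 wide, 36 high: dark bristles z 0-22, pale wood z 22-36. Red handle: bar x -160 to -40, 22 wide, z 18-34. Balances 20 mm behind the origin. (mm)
- brush_handle (a point): point on the axis of the red brush handle, 115 mm from the head centre towards the handle's end, 26 mm above the bristle tips; axes as the brush
- riser: fixed low wooden bench shelf, 220 (its x) x 200 (its y) mm, 60 high, board 14 thick at z 46 to 60; open on its -y side only, with side walls 14 thick. Origin on the table under its centre. Its front edge is at its y = -100
- pad: fixed cork pad on the table, 240 (its x) x 80 (its y) mm, 4 mm thick; origin under its centre
- press: fixed green press (mm). Origin on the table below the plunger axis; x towards its two guide rods (18 thick, at x 68, y +-38, up to z 190). Steel bed x +-45, y +-75, top z 50. Overhead arm z 150-172, x -32 to 88, 50 wide (105 at x > 48); bushing 36 thick below it to z 132. Brass die 52 across on the plunger: underside z 98 up, 62 at the stop. Open at -x and both y sides
- bed (a point): centre of the top of the steel bed plate, 50 mm above the table; axes as the press
- plunger_top (a point): centre of the top of the red mushroom head (54 mm across) of the press plunger; 230 mm above the table when up
- plunger (a joint): travel of the spring plunger in m: 0 up, grows downwards, 0.036 at its stop. Its spring takes about 3 N to start and 11 N at the stop; it rises again by itself
- tray: fixed blue open catch tray, 130 (its x, along the press's x) x 120 (its y) mm, 34 high, walls 4 thick; origin under its centre. It stands at one y side of the press bed, its near wall tucked 12 mm under the bed's edge, its centre 123 mm from the plunger axis
- tiles: fixed stack of four tiles 100 x 100 mm, 40 high, at the other y side of the bed; origin under its centre
- scrap_a: chunk of broken fired clay, about 32 x 23 mm and 24 high, 30 g, on the press bed at the start; origin under its centre
- scrap_b: chunk of broken fired clay, about 32 x 23 mm and 24 high, 30 g, on the press bed at the start; origin under its centre
- scrap_c: chunk of broken fired clay, about 32 x 23 mm and 24 high, 30 g, on the press bed at the start; origin under its centre
- vase: bystander: ochre vase 68 mm wide, 95 mm tall, standing on the shelf board; loose, origin under its centre
- redpot: bystander: red cup 64 mm wide, 55 mm tall, standing on the shelf board; loose, origin under its centre
- bottle: bystander: tall clear bottle with blue cap, 68 mm wide, 210 mm tall; loose, origin under its centre
- glazejar: bystander: blue glaze jar 72 mm wide, 90 mm tall; loose, origin under its centre
- mug: bystander: white cup 76 mm wide, 85 mm tall; loose, origin under its centre
Things that resemble listed ones, but are neither listed nor needed, are in the scene too. Leave any purple look-alike of the press alone.

How it is judged:
By the outcome, as a careful person would: the job done as asked, in the order asked, and still so for the second after the job is handed in, with the robot touching nothing.
It also fails if it takes over 72 s, if anything falls off the work surface, if the arm or the gripper's body presses on something with over 40 N, if the wrist force passes 120 N, or if a joint passes its speed limit or range.

## Working session

There is one attempt and no reset: what is moved stays moved. The work goes in short steps, Python scripts to look and compute and a tool call to move; the robot and the scene stay as the last step left them, time stands still between calls to the robot, and variables do not carry over. Pictures are saved under pics/ and viewed, at most 10 in all, crops included, and the job is handed in when it is done.

Besides the shell and the picture viewer there is one more tool, called after "Emit:" by a JSON object that holds its "api" and its "payload". drive_tool: Moves the arm, as the interface text tells. Shift numbers are shares of 50 mm and turn numbers shares of 8 degrees, none past 1 either way. Its arguments: {"type":"object","properties":{"increments":{"type":"string"}},"required":["increments"]}

```bash
mkdir -p pics; cat > h.py <<'E'
from cell import *
import numpy as np, cv2
from scipy.spatial.transform import Rotation as Ro
def f_of(p): return p["frame"].shape[0]/2/np.tan(np.radians(p["vertical_fov"])/2)
def proj(p,X):
    c=np.array(p["R"])@np.array(X)+np.array(p["t"]);f=f_of(p);return np.array([p["cx"]+f*c[0]/c[2],p["cy"]+f*c[1]/c[2]])
def ray(p,uv,z):
    R=np.array(p["R"]);t=np.array(p["t"]);C=-R.T@t
    d=R.T@np.array([(uv[0]-p["cx"])/f_of(p),(uv[1]-p["cy"])/f_of(p),1]);return C+d*(z-C[2])/d[2]
def world(p,xyz): return np.array(p["R"]).T@(np.array(xyz)-np.array(p["t"]))
def save(p,n): cv2.imwrite(f"pics/{n}.png",p["frame"][:,:,::-1])
E
python3 - <<'E'
from h import *
import pickle
np.set_printoptions(precision=3,suppress=True)
names="brush brush_handle riser pad press bed plunger_top tray tiles scrap_a vase redpot bottle glazejar mug".split()
for c in ["scene","top"]:
    p=camera(c);save(p,c+"0");pickle.dump(p,open(c+".pkl","wb"))
    print(c,-np.array(p["R"]).T@p["t"])
    for n in names:
        for d in search_frame(p,n)[:4]:
            w=world(p,d["xyz"]);print(n,round(d["score"],2),w,proj(p,w).round())
o=observe();print(o["t"],o["position"],Ro.from_rotvec(o["orientation"]).as_matrix(),o["finger_gap"])
E
```

```text
scene [1.019 0.813 1.035]
brush 0.73 [0.594 0.319 0.04 ] [351. 306.]
brush_handle 0.77 [0.597 0.318 0.034] [350. 307.]
riser 0.7 [0.596 0.478 0.062] [392. 353.]
riser 0.64 [0.76  0.24  0.078] [276. 304.]
pad 0.62 [0.553 0.179 0.003] [333. 269.]
pad 0.35 [0.601 0.321 0.041] [350. 307.]
press 0.82 [ 0.284 -0.295  0.054] [324. 136.]
press 0.81 [ 0.64  -0.133  0.105] [252. 187.]
press 0.61 [0.793 0.109 0.121] [239. 261.]
bed 0.92 [ 0.278 -0.294  0.051] [325. 136.]
bed 0.78 [ 0.638 -0.137  0.103] [252. 187.]
plunger_top 0.91 [ 0.258 -0.302  0.196] [330.  98.]
plunger_top 0.89 [ 0.608 -0.142  0.199] [258. 157.]
tray 0.75 [ 0.611 -0.03   0.004] [279. 229.]
scrap_a 0.67 [ 0.618 -0.146  0.067] [258. 191.]
scrap_a 0.58 [ 0.6   -0.098  0.062] [270. 200.]
vase 0.97 [0.51  0.495 0.123] [431. 327.]
vase 0.54 [0.792 0.109 0.121] [239. 261.]
redpot 0.66 [0.589 0.476 0.091] [395. 345.]
bottle 0.9 [0.793 0.112 0.118] [239. 262.]
glazejar 0.74 [0.758 0.244 0.078] [278. 304.]
mug 0.62 [ 0.505 -0.442  0.062] [249. 132.]
top [0.228 0.03  1.757]
brush 0.83 [0.591 0.316 0.036] [245. 192.]
brush 0.45 [ 0.62 
[... 481 characters left out ...]
 0.59 [ 0.245 -0.301  0.229] [421. 288.]
tray 0.8 [ 0.623 -0.019  0.003] [334. 187.]
tiles 0.78 [ 0.585 -0.271  0.042] [401. 196.]
scrap_a 0.58 [ 0.584 -0.189  0.068] [380. 195.]
scrap_a 0.58 [ 0.591 -0.103  0.068] [357. 192.]
vase 0.77 [0.487 0.482 0.121] [194. 214.]
redpot 0.8 [0.597 0.484 0.089] [197. 186.]
bottle 0.65 [0.772 0.084 0.141] [307. 138.]
bottle 0.37 [ 0.623 -0.022  0.004] [334. 187.]
glazejar 0.69 [ 0.585 -0.275  0.039] [402. 197.]
glazejar 0.66 [0.739 0.223 0.091] [270. 150.]
mug 0.72 [ 0.596 -0.14   0.23 ] [372. 181.]
mug 0.62 [ 0.502 -0.467  0.041] [454. 219.]
1.6 [0.148 0.658 0.223] [[-0.976  0.22  -0.   ]
 [ 0.22   0.976 -0.   ]
 [ 0.    -0.    -1.   ]] 0.087547000209183
```

```bash
python3 - <<'E'
from h import *
import pickle
s=pickle.load(open("scene.pkl","rb"))["frame"];t=pickle.load(open("top.pkl","rb"))["frame"]
a=cv2.resize(s[80:380,180:480],(600,600),interpolation=3)
b=cv2.resize(t[110:310,170:470],(800,533),interpolation=3)
cv2.imwrite("pics/a.png",a[:,:,::-1]);cv2.imwrite("pics/b.png",b[:,:,::-1])
E
```

```text
(no output)
```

View pics/a.png

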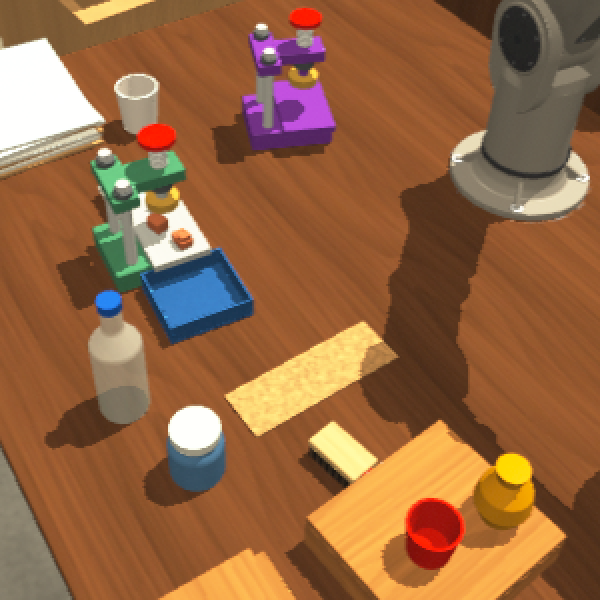

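View pics/b.png

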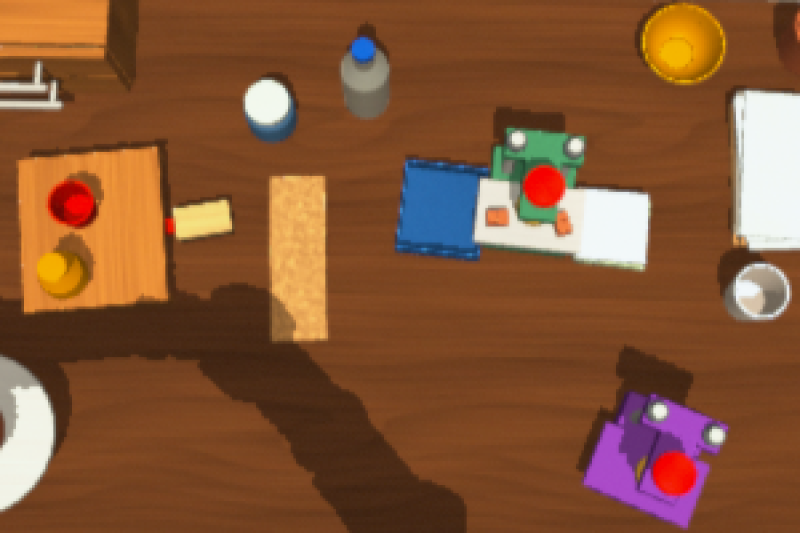

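The top crop shows the brush head (172–232, 198–240) with its red handle under the shelf board. The pad is at (298, 258), the tray at (440, 208), and the green press has its plunger at (545, 186). Two chunks are visible at (497, 216) and (563, 222), and the tiles are at (613, 228).

Look-alikes: the purple press with a red head at (675, 475) is not wanted; I chose the green one at (545, 186). The white tiles could be confused with the paper at (770, 165). The glaze jar at (270, 108) and the bottle stay where they are. The only brush is the one under the shelf.

I'll move above the brush and check it from close by.

Emit:
{"api": "drive_tool", "payload": {"increments": "-0.79 -0.42 0 0 1;-0.79 -0.42 0 0 1;-0.79 -0.42 0 0 1;-0.79 -0.42 0 0 1;-0.79 -0.42 0 0 1;-0.79 -0.42 0 0 1;-0.79 -0.42 0 0 1;-0.79 -0.42 0 0 1;-0.79 -0.42 0 0 1;-0.79 -0.42 0 0 1"}}

```text
t: 2.6
position: [0.4889, 0.3655, 0.2229]
orientation: [0.348, 3.122, 0.001]
wrist_force: [0.7, 0.3, 0.4]
finger_gap: 0.0878
grasp_force: 0.0
```

Emit:
{"api": "drive_tool", "payload": {"increments": "-0.79 -0.42 0 0 1;-0.79 -0.42 0 0 1;-0.79 -0.42 0 0 1;0 0 0 1 1;0 0 0 1 1;0 0 0 1 1;0 0 0 1 1;0 0 0 1 1;0 0 0 1 1;0 0 0 1 1"}}

```text
t: 3.6
position: [0.5893, 0.2793, 0.2227]
orientation: [-1.78, -2.589, -0.0]
wrist_force: [0.0, 0.1, 0.6]
finger_gap: 0.0881
grasp_force: 0.0
```

```bash
cat >> h.py <<'E'
np.set_printoptions(precision=4,suppress=True)
def pose():
    o=observe();R=Ro.from_rotvec(o["orientation"]).as_matrix();return np.array(o["position"]),R
def yaw(R): return np.degrees(np.arctan2(R[1,1],R[0,1]))   # world angle of tool y
def go(X,y=None):
    "tool-axis shift in 50 mm units to X (axes as now), and turn in 8 deg units to tool-y angle y"
    P,R=pose();print("at",P,"yaw",yaw(R),"shift",R.T@(np.array(X)-P)/.05,"turn",None if y is None else -((y-yaw(R)+180)%360-180)/8)
def st():
    o=observe();P,R=pose();print("t",o["t"],"P",P,"yaw",yaw(R),"F",np.array(o["wrist_force"]),"gap",o["finger_gap"],"gf",o["grasp_force"])
E
python3 - <<'E'
from h import *
st()
p=camera("wrist");save(p,"w1")
print(-np.array(p["R"]).T@p["t"],f_of(p))
for n in ["brush","brush_handle","riser","pad"]:
    for d in search_frame(p,n)[:3]:
        w=world(p,d["xyz"]);print(n,round(d["score"],2),w,proj(p,w).round())
    for d in masks_of(p,n)[:2]:
        m=d["pixels"];r=cv2.minAreaRect(np.argwhere(m)[:,::-1].astype(np.float32));b=cv2.boxPoints(r)
        zz={"brush":.036,"brush_handle":.034,"riser":.06,"pad":.004}[n]
        print(n,d["score"],m.sum(),b.round(),[ray(p,q,zz)[:2].round(4).tolist() for q in b])
E
```

```text
t 3.6 P [0.5893 0.2793 0.2227] yaw 20.969819045410507 F [0.0104 0.1109 0.5812] gap 0.08808745469167815 gf 0.0
[0.5596 0.3578 0.3842] 296.9730931149003
brush 0.85 [0.5915 0.3188 0.0366] [332. 145.]
brush 0.66 2861 [[303. 177.]
 [319.  97.]
 [357. 105.]
 [342. 184.]] [[0.5735, 0.2702], [0.5581, 0.3619], [0.6014, 0.3701], [0.6207, 0.2783]]
brush_handle 0.7 [0.5862 0.3175 0.0304] [327. 143.]
brush_handle 0.56 2735 [[304. 176.]
 [320.  99.]
 [357. 107.]
 [342. 184.]] [[0.5737, 0.2707], [0.5598, 0.3607], [0.6026, 0.3682], [0.6202, 0.2781]]
riser 0.77 [0.5848 0.4126 0.0562] [361.  58.]
riser 0.85 22697 [[230.  88.]
 [256. -46.]
 [484.   0.]
 [458. 133.]] [[0.4694, 0.338], [0.4611, 0.4566], [0.6736, 0.4994], [0.7108, 0.381]]
pad 0.86 [0.5421 0.1794 0.0077] [260. 224.]
pad 0.62 9144 [[166. 223.]
 [182. 170.]
 [353. 222.]
 [337. 274.]] [[0.4201, 0.133], [0.4237, 0.214], [0.661, 0.2271], [0.6719, 0.142]]
```

View pics/w1.png

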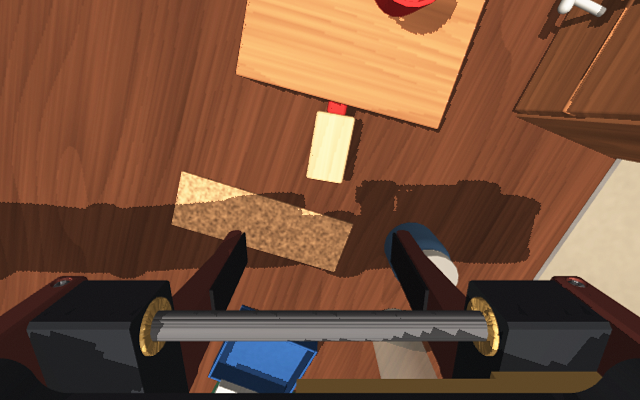

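The wrist picture shows the pale head with corners near (316,111), (355,119), (342,183) and (307,178). The red handle enters the shelf at (337,107), and the board's front edge runs from (237,74) to (438,129). The glaze jar is behind the right finger at (430,250).

```bash
python3 - <<'E'
from h import *
p=camera("wrist");f=p["frame"].astype(int)
m=((f[:,:,0]>190)&(f[:,:,1]>170)&(f[:,:,2]>100)&(f[:,:,2]<200)).astype(np.uint8)
n,l,s,c=cv2.connectedComponentsWithStats(m[90:200,290:380]);k=1+s[1:,4].argmax()
pts=np.argwhere(l==k)[:,::-1]+[290,90]
W=np.array([ray(p,q,.036)[:2] for q in pts])
r=cv2.minAreaRect((W*1000).astype(np.float32));print(len(pts),r)
for q in [(237,74),(438,129)]: print(ray(p,q,.06))
for q in [(183,171),(353,222),(337,272),(172,223)]: print(ray(p,q,.004))
E
```

```text
2383 ((589.9330444335938, 313.8028259277344), (43.59001541137695, 78.444580078125), 11.077561378479004)
[0.4726 0.3522 0.06  ]
[0.6883 0.3778 0.06  ]
[0.4255 0.2124 0.004 ]
[0.6612 0.227  0.004 ]
[0.6706 0.1459 0.004 ]
[0.4285 0.1347 0.004 ]
```

Emit:
{"api": "drive_tool", "payload": {"increments": "0 0 0 0.625 1;0 0 0 0.625 1;0.49 0.07 0.5 0 1;0.49 0.07 0.5 0 1;0 0 0.8 0 1;0 0 0.8 0 1;0 0 0.7 0 1;0 0 0.5 0 1;0 0 0.4 0 1;0 0 0 0 1"}}

```text
t: 5.1
position: [0.5845, 0.3276, 0.0096]
orientation: [-1.99, -2.428, 0.008]
wrist_force: [-0.6, 0.8, -0.1]
finger_gap: 0.0878
grasp_force: 0.0
```

Emit:
{"api": "drive_tool", "payload": {"increments": "0 0 0 0 0;0 0 0 0 0;0 0 0 0 0;0 0 0 0 0;0 0 0 0 0"}}

```text
t: 5.6
position: [0.5869, 0.3289, 0.0133]
orientation: [1.992, 2.429, 0.002]
wrist_force: [-0.7, 0.6, 0.8]
finger_gap: 0.0519
grasp_force: 0.0
```

Emit:
{"api": "drive_tool", "payload": {"increments": "0 0 0 0 0;0 0 0 0 0;0 0 0 0 0"}}

```text
t: 5.9
position: [0.5867, 0.3288, 0.013]
orientation: [-1.992, -2.429, -0.001]
wrist_force: [-1.5, -0.3, 3.5]
finger_gap: 0.0445
grasp_force: 30.0
```

Emit:
{"api": "drive_tool", "payload": {"increments": "0 0 -0.12 0 0;-0.3 0 0 0 0;-0.4 0 0 0 0;-0.4 0 0 0 0;-0.4 0 0 0 0;-0.4 0 0 0 0;-0.4 0 0 0 0;-0.4 0 0 0 0;-0.3 0 0 0 0;0 0 0 0 0"}}

```text
t: 6.9
position: [0.6168, 0.1772, 0.0188]
orientation: [1.997, 2.423, -0.002]
wrist_force: [0.7, -0.8, -1.2]
finger_gap: 0.0447
grasp_force: 30.0
```

Emit:
{"api": "drive_tool", "payload": {"increments": "0 0 -0.8 0 0;0 0 -0.8 -0.3 0;0 0 0 -1 0;0 0 0 -1 0;0 0 0 -1 0;0 0 0 -1 0;0 0 0 -1 0;0 0 0 -1 0;0 0 0 -1 0;0 0 0 -1 0"}}

```text
t: 7.9
position: [0.6157, 0.1827, 0.0986]
orientation: [-0.326, -3.124, -0.001]
wrist_force: [1.0, 0.7, -1.6]
finger_gap: 0.0449
grasp_force: 30.0
```

Emit:
{"api": "drive_tool", "payload": {"increments": "0 0 0 -1 0;0 0 0 -1 0;0 0 0 0 0"}}

```text
t: 8.2
position: [0.6158, 0.1823, 0.0986]
orientation: [0.104, -3.14, -0.002]
wrist_force: [0.9, 0.3, -1.2]
finger_gap: 0.0448
grasp_force: 30.0
```

```bash
python3 - <<'E'
from h import *
st();go([.595,.183,.025],93)
E
```

```text
t 8.2 P [0.6158 0.1823 0.0986] yaw 93.80613013303109 F [ 0.8712  0.2769 -1.1897] gap 0.04483602830081692 gf 29.996308386325836
at [0.6158 0.1823 0.0986] yaw 93.80613013303109 shift [0.4132 0.0394 1.473 ] turn 0.10076626662888799
```

Emit:
{"api": "drive_tool", "payload": {"increments": "0.41 0.04 0.5 0 0;0 0 0.6 0 0;0 0 0.49 0 0;0 0 0 0 0;0 0 0 0 1;0 0 0 0 1;0 0 0 0 1;0 0 0 0 1;0 0 0 0 1;0 0 0 0 1"}}

```text
t: 9.2
position: [0.5955, 0.1822, 0.0194]
orientation: [-0.101, 3.14, 0.0]
wrist_force: [-0.5, 0.6, -1.4]
finger_gap: 0.0869
grasp_force: 0.0
```

Emit:
{"api": "drive_tool", "payload": {"increments": "0.4 0 0 0 1;0.5 0 0 0 1;0.5 0 0 0 1;0.3 0 -0.06 0 1;0 0 -0.06 0 1;0 0 0 0 1"}}

```text
t: 9.8
position: [0.5117, 0.1771, 0.0259]
orientation: [-0.101, 3.138, 0.001]
wrist_force: [-0.1, 0.7, 0.5]
finger_gap: 0.0879
grasp_force: 0.0
```

```bash
python3 - <<'E'
from h import *
st()
p=camera("top")
for d in masks_of(p,"brush")[:2]: print(d["score"],d["pixels"].sum())
cv2.imwrite("pics/t2.png",cv2.resize(p["frame"][140:240,220:420],(800,400),interpolation=3)[:,:,::-1])
E
```

```text
t 9.8 P [0.5117 0.1771 0.0259] yaw 93.69047012182482 F [-0.1271  0.686   0.4567] gap 0.08788442195655514 gf 0.0
0.68 264
0.26 320
```

View pics/t2.png

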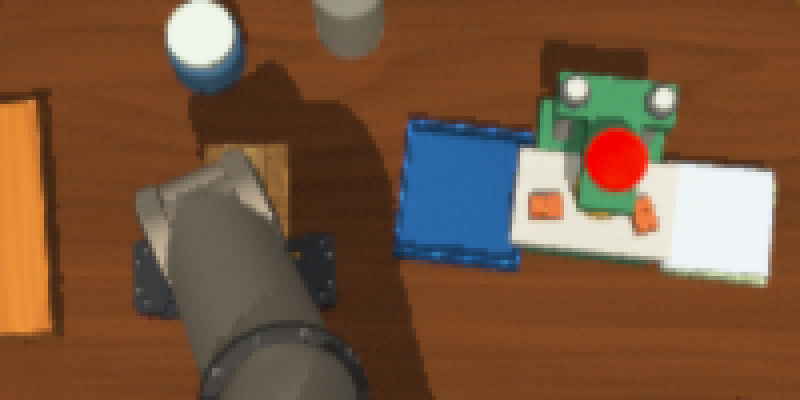

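The picture shows the brush on the pad under the gripper (tool at about (235,265)). The bed's corners are near (519,147) and (511,243), with the front edge running to (663,262). The rods are at (575,90) and (663,100), and the visible chunks are at (545,205) and (643,215).

Emit:
{"api": "drive_tool", "payload": {"increments": "0 0 0.3 0 1;0 0 0 0 1;0 0 0 0 0;0 0 0 0 0;0 0 0 0 0;0 0 0 0 0;0 0 0 0 0;0 0 0 0 0;0 0 0 0 0;0 0 0 0 0"}}

```text
t: 10.9
position: [0.5105, 0.1768, 0.0102]
orientation: [0.101, -3.14, -0.0]
wrist_force: [0.7, -0.9, -0.8]
finger_gap: 0.0268
grasp_force: 0.0
```

```bash
python3 - <<'E'
from h import *
st()
import pickle
p=pickle.load(open("top.pkl","rb"));s=pickle.load(open("scene.pkl","rb"))
C=lambda u,v:(220+u/4-.4,140+v/4-.4)
for n,q,z in [("bedNWcorner",(519,147),.05),("bedfrontL",(511,243),.05),("bedfrontR",(663,262),.05),("rod+",(575,90),.19),("rod-",(663,100),.19),("plunger",(616,160),.23),("ch1",(545,205),.074),("ch2",(643,215),.074),("tray",(413,118),.034),("tray",(395,258),.034),("tile",(775,172),.04),("tile",(767,284),.04)]:
    print(n,ray(p,C(*q),z))
f=p["frame"].astype(int);
m=((f[...,0]>200)&(f[...,1]<60)&(f[...,2]<60)).astype(np.uint8);n,l,ss,c=cv2.connectedComponentsWithStats(m)
for k in range(1,n):
  if ss[k,4]>40: print("red",c[k],ss[k,4],ray(p,c[k],.23),ray(p,c[k],.225))
# same in scene: fit
f=s["frame"].astype(int);m=((f[...,0]>180)&(f[...,1]<60)&(f[...,2]<60)).astype(np.uint8);n,l,ss,c=cv2.connectedComponentsWithStats(m)
for k in range(1,n):
  if ss[k,4]>40: print("redS",c[k],ss[k,4],ray(s,c[k],.224))
print([ (d["score"],world(s,d["xyz"])) for d in []])
E
```

```text
t 10.9 P [0.5105 0.1768 0.0102] yaw 93.68948336691562 F [ 0.7311 -0.9142 -0.8213] gap 0.026784352068669973 gf 0.0
bedNWcorner [ 0.6558 -0.0762  0.05  ]
bedfrontL [ 0.5635 -0.0696  0.05  ]
bedfrontR [ 0.5484 -0.2112  0.05  ]
rod+ [ 0.6726 -0.1157  0.19  ]
rod- [ 0.6652 -0.192   0.19  ]
plunger [ 0.6011 -0.1467  0.23  ]
ch1 [ 0.5952 -0.0992  0.074 ]
ch2 [ 0.5876 -0.1896  0.074 ]
tray [0.6861 0.0241 0.034 ]
tray [0.55   0.0384 0.034 ]
tile [ 0.6389 -0.3187  0.04  ]
tile [ 0.5313 -0.3096  0.04  ]
red [373.5537 179.4124] 177 [ 0.6017 -0.1465  0.23  ] [ 0.6029 -0.1471  0.225 ]
red [199.5581 186.1163] 86 [0.5666 0.4386 0.23  ] [0.5677 0.4399 0.225 ]
red [422.3969 287.2371] 194 [ 0.2472 -0.3042  0.23  ] [ 0.2473 -0.3053  0.225 ]
redS [332.4425  88.115 ] 113 [ 0.2446 -0.3113  0.224 ]
redS [258.0114 147.6629] 175 [ 0.6013 -0.151   0.224 ]
redS [395.9962 345.7652] 264 [0.6506 0.526  0.224 ]
[]
```

Emit:
{"api": "drive_tool", "payload": {"increments": "0 0 0 0 0;0 0 0 0 0;0 0 -0.3 0 0;0 0 -0.7 0 0;0 0 -0.8 0 0;0 0 -0.8 0 0;0 0 -0.8 0 0;0 0 -0.8 0 0;0 0 -0.8 0 0;0 0 -0.3 0 0"}}

```text
t: 11.9
position: [0.5119, 0.1772, 0.2793]
orientation: [-0.101, 3.135, 0.004]
wrist_force: [0.5, 0.2, -1.9]
finger_gap: 0.0219
grasp_force: 30.0
```

```bash
python3 - <<'E'
from h import *
st();go([.4897,-.2341,.275],84.2)
s=camera("scene");cv2.imwrite("pics/s2.png",cv2.resize(s["frame"][150:350,200:500],(780,520),interpolation=3)[:,:,::-1])
E
```

```text
t 11.9 P [0.5119 0.1772 0.2793] yaw 93.6769206950516 F [ 0.5424  0.2205 -1.8782] gap 0.02193309042047881 gf 29.996241331100464
at [0.5119 0.1772 0.2793] yaw 93.6769206950516 shift [ 0.9712 -8.1811  0.0627] turn 1.1846150868814505
```

View pics/s2.png

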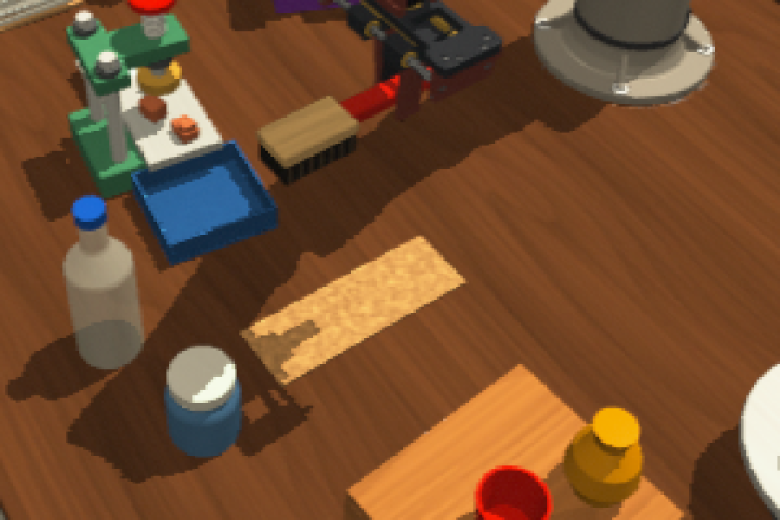

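The picture shows the brush held by its handle and roughly level, with head top corners near (260,137), (325,99), (357,130) and (287,166). Two chunks are visible on the bed at (152,107) and (185,128). A quick check on droop follows.

```bash
python3 - <<'E'
from h import *
from scipy.optimize import least_squares
s=camera("scene");P,R=pose()
obs=np.array([(260,137),(325,99),(357,130),(287,166)])/2.6+[200,150]
bx=-R[:,0];by=R[:,1]   # brush x,y
cor=np.array([(.04,-.0225,.036),(-.04,-.0225,.036),(-.04,.0225,.036),(.04,.0225,.036)])
def model(v):
    L,zo,pitch,yw=v
    M=Ro.from_euler("ZYX",[np.arctan2(bx[1],bx[0])+yw,pitch,0]).as_matrix()
    o=P+np.array([0,0,.019])
    return np.array([proj(s,o+M@(c+[L,0,-zo])) for c in cor])
print(model([.1,.026-.002,0,0]).round(1),obs.round(1))
r=least_squares(lambda v:(model([v[0],.025,v[1],v[2]])-obs).ravel(),[.1,0,0]);print("L,pitch(deg),yaw",r.x[0],np.degrees(r.x[1:]),r.cost)
E
```

```text
[[297.9 199.5]
 [326.6 185.7]
 [338.5 196.8]
 [309.4 211.3]] [[300.  202.7]
 [325.  188.1]
 [337.3 200. ]
 [310.4 213.8]]
L,pitch(deg),yaw 0.1070173831207382 [-1.7514  4.7602] 3.846861674726388
```

Emit:
{"api": "drive_tool", "payload": {"increments": "0.11 -0.91 0 0 0;0.11 -0.91 0 0 0;0.11 -0.91 0 0 0;0.11 -0.91 0 0 0;0.11 -0.91 0 0 0;0.11 -0.91 0 0 0;0.11 -0.91 0 0 0;0.11 -0.91 0 0 0;0.11 -0.91 0 0.6 0;0 0 0 0.58 0"}}

```text
t: 13.0
position: [0.4844, -0.2422, 0.2734]
orientation: [-0.178, -3.133, 0.005]
wrist_force: [0.1, 0.9, -1.9]
finger_gap: 0.0219
grasp_force: 30.0
```

```bash
python3 - <<'E'
from h import *
st();go([.4897,-.2341,.07],84.2)
E
```

```text
t 13.0 P [ 0.4844 -0.2422  0.2734] yaw 83.48179632821565 F [ 0.0501  0.9231 -1.9224] gap 0.021873016845437403 gf 29.993858635425568
at [ 0.4844 -0.2422  0.2734] yaw 83.48179632821565 shift [-0.0995  0.1858  4.0671] turn -0.08977545897304395
```

Descend to z≈0.09 and look.

Emit:
{"api": "drive_tool", "payload": {"increments": "-0.05 0.1 0.6 -0.09 0;-0.05 0.08 0.7 0 0;0 0 0.7 0 0;0 0 0.7 0 0;0 0 0.6 0 0;0 0 0.4 0 0;0 0 0 0 0;0 0 0 0 0"}}

```text
t: 13.8
position: [0.4924, -0.2265, 0.0894]
orientation: [-0.138, -3.136, -0.0]
wrist_force: [0.7, 0.1, -1.4]
finger_gap: 0.022
grasp_force: 30.0
```

```bash
python3 - <<'E'
from h import *
st()
s=camera("scene");cv2.imwrite("pics/s3.png",np.hstack([cv2.resize(s["frame"][120:260,200:340],(400,400),interpolation=3),cv2.resize(camera("wrist")["frame"],(400,250),interpolation=3)[:].repeat(1,0) if 0 else cv2.resize(camera("top")["frame"][140:240,320:420],(400,400),interpolation=3)])[:,:,::-1])
E
```

```text
t 13.8 P [ 0.4924 -0.2265  0.0894] yaw 84.95749437744124 F [ 0.7167  0.143  -1.4444] gap 0.021959314326980374 gf 29.996203780174255
```

View pics/s3.png

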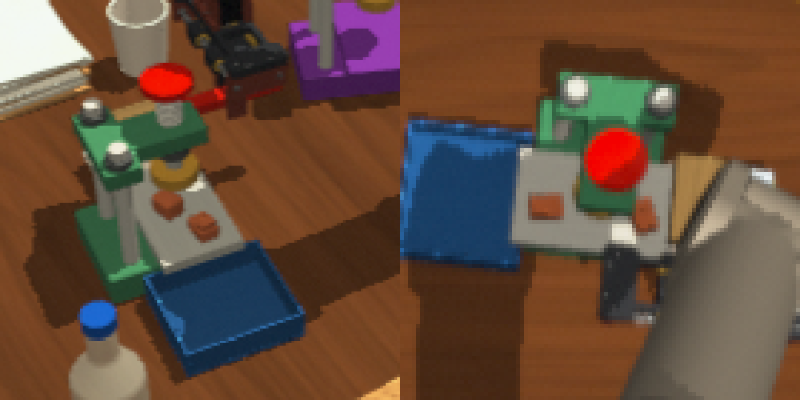

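The left view shows two chunks near (168,205) and (203,225), with the brush head behind the press arm. The right (top) view shows the head's left edge at (672,205), about 15 px clear of chunk 2 at (643,215). I'll shift away a little and then lower.

Emit:
{"api": "drive_tool", "payload": {"increments": "0 -0.17 0 0 0;0 0 0.25 0 0;0 0 0.2 0 0;0 0 0.1 0 0;0 0 0 0 0"}}

```text
t: 14.4
position: [0.4918, -0.2346, 0.0614]
orientation: [-0.137, -3.136, -0.001]
wrist_force: [0.0, 0.3, -1.5]
finger_gap: 0.0217
grasp_force: 30.0
```

Emit:
{"api": "drive_tool", "payload": {"increments": "0 0 0.06 0 0;0 0 0 0 0"}}

```text
t: 14.6
position: [0.4926, -0.235, 0.0594]
orientation: [-0.138, -3.138, -0.0]
wrist_force: [0.4, 0.7, -1.2]
finger_gap: 0.0218
grasp_force: 30.0
```

```bash
python3 - <<'E'
from h import *
for i in range(2):
    camera("top");st()
E
```

```text
t 14.65 P [ 0.4927 -0.2351  0.0597] yaw 84.97598142653922 F [ 0.4868  0.8438 -0.7871] gap 0.021908884635270392 gf 29.996260106563568
t 14.7 P [ 0.4928 -0.2351  0.0598] yaw 84.97427901099691 F [ 0.9161 -0.3458 -0.6261] gap 0.021850182997119817 gf 29.996237754821777
```

Emit:
{"api": "drive_tool", "payload": {"increments": "0 0.15 0 0 0;0 0.2 0 0 0;0 0.2 0 0 0;0 0.2 0 0 0;0 0.2 0 0 0;0 0.2 0 0 0;0 0.2 0 0 0;0 0.2 0 0 0;0 0.2 0 0 0;0 0.2 0 0 0"}}

```text
t: 15.7
position: [0.5012, -0.1372, 0.0597]
orientation: [0.138, 3.139, -0.0]
wrist_force: [-1.5, -0.7, -1.5]
finger_gap: 0.0215
grasp_force: 30.0
```

```bash
python3 - <<'E'
from h import *
st()
s=camera("scene");t=camera("top")
cv2.imwrite("pics/s4.png",np.hstack([cv2.resize(s["frame"][140:260,220:340],(400,400),interpolation=3),cv2.resize(t["frame"][140:240,320:420],(400,400),interpolation=3)])[:,:,::-1])
E
```

```text
t 15.7 P [ 0.5012 -0.1372  0.0597] yaw 84.96774265374751 F [-1.5152 -0.699  -1.5034] gap 0.021495746181862004 gf 29.997364282608032
```

View pics/s4.png

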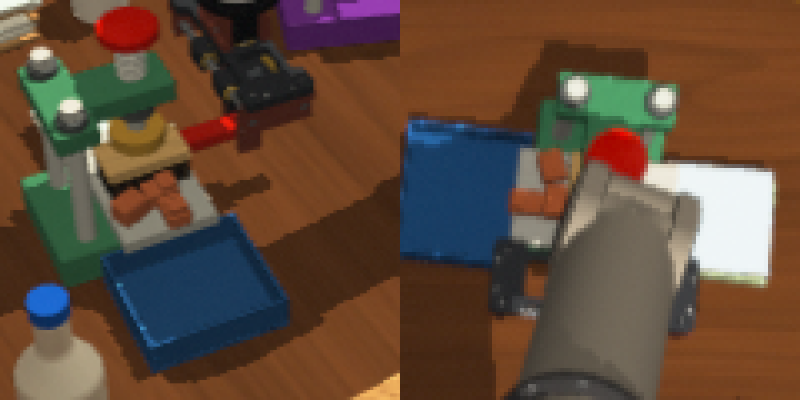

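The head is at mid-bed with all three chunks bunched ahead of it, at scene crop (130,200), (160,190) and (178,208). I'll continue.

Emit:
{"api": "drive_tool", "payload": {"increments": "0 0.2 0 0 0;0 0.2 0 0 0;0 0.2 0 0 0;0 0.2 0 0 0;0 0.2 0 0 0;0 0.2 0 0 0;0 0.2 0 0 0;0 0.2 0 0 0;0 0.1 0 0 0;0 0 0 0 0"}}

```text
t: 16.8
position: [0.5087, -0.0523, 0.0596]
orientation: [-0.135, -3.139, -0.0]
wrist_force: [0.2, -0.7, -1.5]
finger_gap: 0.0215
grasp_force: 30.0
```

```bash
python3 - <<'E'
from h import *
st()
s=camera("scene");t=camera("top")
cv2.imwrite("pics/s5.png",np.hstack([cv2.resize(s["frame"][140:260,220:340],(400,400),interpolation=3),cv2.resize(t["frame"][140:240,320:420],(400,400),interpolation=3)])[:,:,::-1])
E
```

```text
t 16.8 P [ 0.5087 -0.0523  0.0596] yaw 85.05640173250278 F [ 0.2399 -0.6671 -1.5461] gap 0.021542535100484355 gf 29.996345043182373
```

View pics/s5.png

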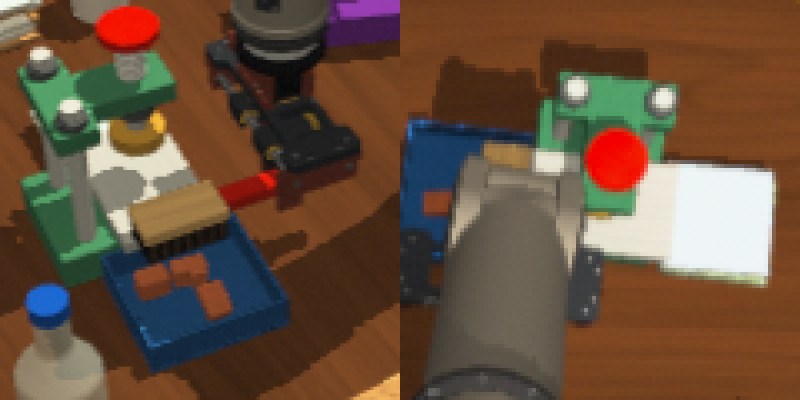

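All three chunks lie in the tray, at scene crop (153,282), (190,268) and (213,298), and the bed is clear. I'll lift and carry the brush to the pad.

Emit:
{"api": "drive_tool", "payload": {"increments": "0 0 -0.6 0 0;0 0 -0.7 0 0;0 0 -0.3 0 0;0 0.6 0 0 0;0 0.8 0 0 0;0 0.8 0 0 0;0 0.8 0 0 0;0 0.8 0 -0.5 0;0 0.5 0 -0.6 0;0 0 0 0 0"}}

```text
t: 17.9
position: [0.5255, 0.1653, 0.1396]
orientation: [-0.115, 3.139, 0.003]
wrist_force: [-1.1, 0.3, -1.8]
finger_gap: 0.0218
grasp_force: 30.0
```

```bash
python3 - <<'E'
from h import *
camera("top");st();go([.5105,.1785,.014],93.6)
E
```

```text
t 17.95 P [0.5256 0.1623 0.1395] yaw 93.90882227145785 F [-0.0162 -0.0599 -0.6339] gap 0.021495357658472138 gf 29.995900690555573
at [0.5256 0.1623 0.1395] yaw 93.90882227145785 shift [0.278  0.343  2.5093] turn 0.03860278393223382
```

Emit:
{"api": "drive_tool", "payload": {"increments": "0.28 0.34 0 0 0;0 0 0.7 0 0;0 0 0.7 0 0;0 0 0.6 0 0;0 0 0.3 0 0;0 0 0.15 0 0;0 0 0.08 0 0;0 0 0 0 0;0 0 0 0 0"}}

```text
t: 18.85
position: [0.5114, 0.1769, 0.014]
orientation: [-0.102, 3.138, 0.001]
wrist_force: [-0.9, -0.7, -1.2]
finger_gap: 0.0217
grasp_force: 30.0
```

```bash
python3 - <<'E'
from h import *
camera("top");st();go([.5105,.1785,.0102],93.6)
E
```

```text
t 18.9 P [0.5114 0.1771 0.0141] yaw 93.74586912128468 F [-0.258  -0.404  -1.2799] gap 0.021367415016166857 gf 29.996230602264404
at [0.5114 0.1771 0.0141] yaw 93.74586912128468 shift [0.0159 0.0289 0.0779] turn 0.01823364016058804
```

Lower the last 3 mm, release and back straight up.

Emit:
{"api": "drive_tool", "payload": {"increments": "0 0 0.06 0 0;0 0 0 0 0;0 0 0 0 0.5;0 0 0 0 0.6;0 0 0 0 0.8;0 0 0 0 0.8;0 0 0 0 0.8;0 0 -0.4 0 0.8;0 0 -0.8 0 0.8;0 0 -0.8 0 0.8"}}

```text
t: 19.9
position: [0.51, 0.1766, 0.1107]
orientation: [0.103, -3.138, 0.002]
wrist_force: [0.5, -0.6, 0.4]
finger_gap: 0.07
grasp_force: 0.0
```

Emit:
{"api": "drive_tool", "payload": {"increments": "0 0 -0.9 0 0;0 0 -0.9 0 0;0 0 -0.9 0 0;0 0 -0.5 0 0;0 0 0 0 0;0 0 0 0 0;0 0 0 0 0"}}

```text
t: 20.6
position: [0.5097, 0.1767, 0.2685]
orientation: [0.103, -3.137, 0.002]
wrist_force: [-0.2, -0.3, 0.2]
finger_gap: 0.0178
grasp_force: 0.0
```

```bash
python3 - <<'E'
from h import *
s=camera("scene");t=camera("top");st();go([.602,-.148,.255],93)
cv2.imwrite("pics/s6.png",np.hstack([cv2.resize(s["frame"][140:340,220:420],(400,400),interpolation=3),cv2.resize(t["frame"][140:240,250:350],(400,400),interpolation=3)])[:,:,::-1])
E
```

```text
t 20.7 P [0.5098 0.1766 0.2685] yaw 93.77364800997047 F [-0.4787 -0.1079  0.4844] gap 0.009751905106194383 gf 0.0
at [0.5098 0.1766 0.2685] yaw 93.77364800997047 shift [-1.4137 -6.5999  0.2745] turn 0.09670600124631079
```

View pics/s6.png

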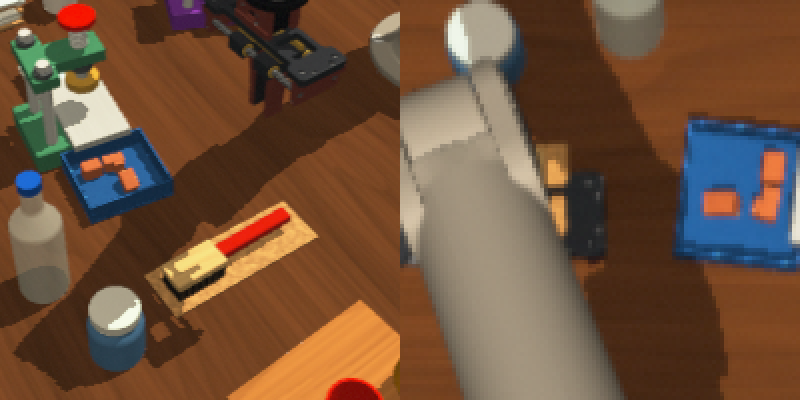

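The brush lies bristles down along the pad with its head at (195,265). The three chunks are in the tray. Next is the plunger.

Emit:
{"api": "drive_tool", "payload": {"increments": "-0.176 -0.82 0 0 0;-0.176 -0.82 0 0 0;-0.176 -0.82 0 0 0;-0.176 -0.82 0 0 0;-0.176 -0.82 0 0 0;-0.176 -0.82 0 0 0;-0.176 -0.82 0 0 0;-0.176 -0.82 0 0 0;0 0 0 0 0;0 0 0 0 0"}}

```text
t: 21.7
position: [0.6019, -0.1466, 0.2688]
orientation: [0.099, -3.138, 0.0]
wrist_force: [-0.4, 1.0, -0.2]
finger_gap: 0.0005
grasp_force: 0.0
```

```bash
python3 - <<'E'
from h import *
st();go([.602,-.148,.235],93)
E
```

```text
t 21.7 P [ 0.6019 -0.1466  0.2688] yaw 93.62844279229041 F [-0.4012  1.0214 -0.2131] gap 0.0004812492823786985 gf 0.0
at [ 0.6019 -0.1466  0.2688] yaw 93.62844279229041 shift [-0.0027 -0.0274  0.6752] turn 0.07855534903630002
```

Emit:
{"api": "drive_tool", "payload": {"increments": "0 0 0.4 0 0;0 0 0.3 0 0;0 0 0.2 0 0;0 0 0.2 0 0;0 0 0.15 0 0;0 0 0.15 0 0;0 0 0.06 0 0;0 0 0 0 0"}}

```text
t: 22.5
position: [0.602, -0.1436, 0.1973]
orientation: [0.106, -3.138, -0.004]
wrist_force: [-4.5, 4.3, 10.0]
finger_gap: 0.0005
grasp_force: 4.9
```

Emit:
{"api": "drive_tool", "payload": {"increments": "0 -0.04 0.06 0 0;0 0 0.04 0 0;0 0 0 0 0"}}

```text
t: 22.8
position: [0.6028, -0.1447, 0.1943]
orientation: [-0.107, 3.139, 0.006]
wrist_force: [-8.1, 6.5, 18.5]
finger_gap: 0.0003
grasp_force: 9.5
```

Emit:
{"api": "drive_tool", "payload": {"increments": "0 0 0.03 0 0;0 0 0 0 0;0 0 0 0 0;0 0 0 0 0;0 0 0 0 0;0 0 0 0 0;0 0 0 0 0;0 0 0 0 0;0 0 0 0 0;0 0 0 0 0"}}

```text
t: 23.8
position: [0.6029, -0.1447, 0.1942]
orientation: [-0.107, 3.139, 0.007]
wrist_force: [-11.6, 7.6, 27.5]
finger_gap: 0.0006
grasp_force: 14.0
```

Hard against the stop: z did not change while the force rose to 27 N, and it was held for 1 s. Release upward.

Emit:
{"api": "drive_tool", "payload": {"increments": "0 0 -0.15 0 0;0 0 -0.25 0 0;0 0 -0.25 0 0;0 0 -0.3 0 0;0 0 -0.4 0 0;0 0 -0.6 0 0;0 0 -0.6 0 0;0 0 0 0 0;0 0 0 0 0"}}

```text
t: 24.7
position: [0.6027, -0.148, 0.3185]
orientation: [-0.103, 3.139, -0.001]
wrist_force: [0.3, -0.2, -0.4]
finger_gap: 0.0003
grasp_force: 0.0
```

```bash
python3 - <<'E'
from h import *
s=camera("scene");st()
cv2.imwrite("pics/s7.png",cv2.resize(s["frame"][70:380,180:480],(580,600),interpolation=3)[:,:,::-1])
E
```

```text
t 24.75 P [ 0.6021 -0.1477  0.3174] yaw 93.76860224030483 F [-0.368  -0.0098 -0.8148] gap 0.0005647225609646054 gf 0.0
```

View pics/s7.png

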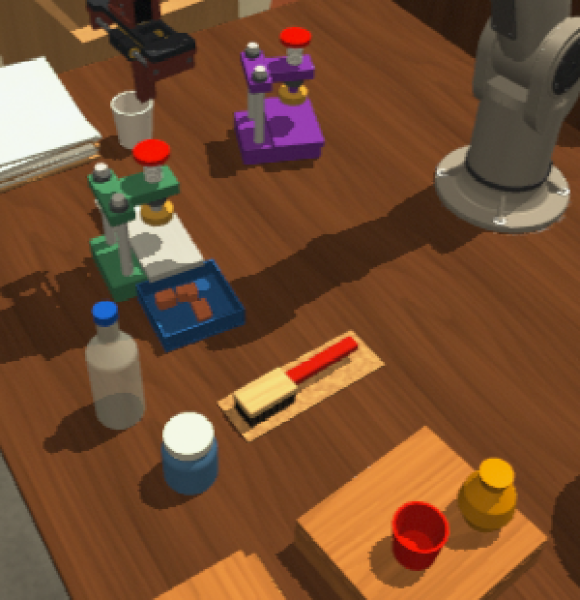

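The plunger is back up at (152,152), the chunks are in the tray at (185,300), and the brush head is on the pad at (265,392). The pots and bottles have not moved. Handing in.

```bash
python3 -c "
from cell import *
print(finish_job())"
```

```text
the job is handed in; nothing more can be done
None
```

The job is done and handed in after about 25 s: the brush swept all three chunks into the blue tray, the green press's plunger was held at its stop for about 1 s and rose again, and the brush lies bristles down with its head on the cork pad, with the other pots and bottles where they were.

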